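# Free the spindle of the brake-disc lathe

### The job

The bench brake-disc lathe is pinned by its spindle lock. Swing the headstock's gear cover all the way down, then take the black knob of the index plunger behind it, pull it fully back to its stop so that the pin is clear of the index ring, and keep holding it there for me: finish with the knob still in the gripper. Leave the cover down and the other things on the bench as they are.

Things in the scene. Friction and masses are not known exactly. Their poses are not given: they have to be found in the camera images.
- lathe: grey bench brake-disc lathe, fixed; place and yaw (-0.3 to 0.12) vary. Origin on the bench under the middle of the cover's hinge; -x is its front (towards the robot), y left, z up. Lathe coordinates below, mm. Gear case: cheeks at y +-118 to 130, tops z 235; rear hood from x 205, top z 241; open above before the hood; foot's front x -20, top z 50. Disc (top z 270), cutters at y < -130; motor y 130 to 250
- cover_hinge (a point): middle of the gear cover's level bottom hinge pin, which runs along the lathe's y: 60 mm above the bench, straight above the lathe's origin; it has the lathe's axes
- cover (a joint): angle of the bottom-hinged gear cover, rad: 0 shut (leaning 0.35 back from vertical, towards the lathe's +x), 0.35 upright, 1.92 fully down (level, pointing to the lathe's front, at its stop). Starts at 0 to 0.3. No catch; a stiff hinge: it stays where it is left and takes 1 to 5 N at the top edge to move, downwards too, more nearer the hinge
- cover_edge (a point): middle of the cover's top edge: axis of a 14 mm round bead, full width, 180 mm from the hinge. Axes of the cover: z up the panel, x normal to it into the case, y along the edge. The panel is grey sheet 5 mm thick, 224 wide, its middle plane through hinge and bead axis, 0.5 kg. Behind it 50 mm is free for fingers from above, down to 35 below the edge, to hook or pinch it
- pull_knob: black knob of the index plunger, on a level axis along the lathe's x: cylinder 28 across, 22 long, then a 15 mm neck, 10 long, towards the ring. Origin: middle of the 28 mm cylinder; lathe coordinates (52, 0, 150) when seated; the lathe's axes. Free 70 mm below, 100 each side, and above once the cover is down; the shut cover is 5 mm before it. Its bracket, 44 wide, x 85 to 95, ends at z 185
- plunger (a joint): travel of the index plunger in m along the lathe's -x, level: 0 seated, pin 8 mm deep in a hole in the rim of the steel index ring (120 across, spindle axis at x 165, z 150); 0.014 fully back at its stop, pin 6 mm clear of the ring. A spring draws it home: 8 N seated, 15 N fully back. It does not latch: let go, it springs home
- spanner: loose open-ended steel spanner, 210 long, on the bench to the left of the cover; origin under its middle, x along it. Leave alone
- spray_can: loose bare aluminium spray can, 64 across, 190 tall, standing left of the headstock; origin under its centre. Leave alone
- cone: loose dark steel clamping cone, 80 across, 42 tall, on the bench front right; origin under its centre. Leave alone
- brake_pad_a: loose brake pad, 110 x 45 x 16, lying on the bench front right; origin under its centre. Leave alone
- brake_pad_b: a second such brake pad beside the first. Leave alone
- micrometer: loose dark steel C-frame micrometer, about 60 x 135 x 14, on the bench at the left; origin under the back of its frame. Leave alone
- spare_nut: loose hexagon nut, 42 across corners, 22 tall, standing on the bench left of the spray can; origin under its centre. Leave alone

How it is judged:
By the outcome, as a careful person would: the job done as asked, in the order asked, and still so for the second after the job is handed in, while the arm keeps its last pose, push and grip.
It also fails if it takes over 45 s, if anything falls off the work surface, if the arm or the gripper's body presses on something with over 40 N, if the wrist force passes 120 N, or if a joint passes its speed limit or range.

### The arm

A 6-joint arm with a two-finger parallel gripper is mounted at the origin on the work surface. World frame = base frame: x ahead of the robot, y to its left, z up, the work surface at z = 0. Lengths are in m, angles in rad, forces in N, time in s.
With the tool pointing down it reaches from about 0.35 to 0.8 m from the base axis. Payload 7.3 kg.
Tool frame: the origin (TCP) lies at the very end of the fingers, on their centre line; the grasp point (between the pads) lies 19 mm behind it; y points along the fingers, x is the direction in which the jaws open and shut, and the axes are right-handed (so a half turn about y gives the same grasp; the last joint's range is limited). The gripper opens to 85 mm and grips with 20 to 120 N. Pads are 22 mm wide; open, the fingers measure 114 mm over their backs; the gripper's body (76 mm by 85 mm) begins 54 mm behind the grasp point. The pads swing forward as they close: fully open they stand 13 mm farther back than shut.
Start: joints at [-1.413, 0.342, 1.524, -0, 1.275, -0.146], TCP at [0.157, -0.501, 0.231] pointing down, gripper open.
Joint ranges: [-2.53, 2.53], [-0.77, 2.02], [0.04, 2.7], [-1, 4.14], [0.28, 2.66], [-3.11, 3.11]. Speed limits (rad/s): [2.57, 2.57, 3.14, 3.14, 3.14, 3.14].

### API

Orientations are given as [roll, pitch, yaw] about the fixed x, y, z axes, in that order (R = Rz(yaw) Ry(pitch) Rx(roll)).
In Python, from cell import arm gives the robot as it stands. The module is installed in compiled form; this text tells all that it offers.
- The arm moves only by the tool step_arm, never from a script. Its argument "motion" is a list that holds one entry, the list of rows, each a list of 5 numbers: the shift along the world's x, y, z in mm, then the turn about the world's z in rad, then the gripper command: -1 is shut, 1 is fully open, values between are in proportion. A call has 1 to 10 rows; each row is the pose to reach, as a shift and turn from the pose commanded when the call began; what a row does not reach only later rows make up. A row lasts 1/12 s, in which the tool goes at most 41.7 mm and 7.16 degrees, less where a joint would pass 70% of its speed; a pose out of reach is approached as far as the arm can. A call with a gripper value outside its range is refused whole. The fingers move at their own pace and stop on an object; the grip force is fixed at half the most. Time passes only in rows, so rows that repeat a pose let the fingers close. It gives the time, the measured TCP pose, the force and the opening at its end, in the units of the state.
- arm.observe(): the state, without advancing time (a new reading comes with each control period).
- arm.get_image(name): name is "scene" or "top" or "wrist"; returns (picture, depth): 400x640x3 uint8, red, green, blue; 400x640 float32, m along the optical axis (not along the pixel's ray), 0 where there is no reading.
- arm.get_calibration(name): a dict with "fx", "fy", "cx", "cy" (pixels), "rvec" (rotation vector, rad) and "tvec" (3), from world to camera coordinates, as OpenCV has them; the wrist camera has in their place "tool_from_camera" (4x4, takes a point from camera to tool coordinates, whose origin is the TCP and whose axes are the tool frame's). Camera axes: x right, y down, z forward; pixel columns grow to the right and rows downward; lengths in m; the calibration is good to about 2 mm. The wrist camera is an equidistant fisheye: a pixel r from the principal point sees the ray r / f radians off the axis. A picture is of the moment at which its call begins: read the wrist's pose just before it. get_calibration takes no time and is no camera call.
- arm.close_job(): hands the job in, once; it reports no verdict.
Trained networks look in the newest picture that a camera, given by its name, has taken for a name from the list of things; names that differ only in an ending like _2 or _b are one class to them, and where a whole thing is asked for, a point or a joint stands for the part that bears it (a point fixed in the world has none). Each returns a list of dicts, best first, with "score" (0 to 1); they miss things now and then, are a little off and sometimes report something else, mostly with a low value. They report only what shows in the picture. A call takes as long as a camera call.
- arm.spot_in(camera, name): "centre" ([column, row] in pixels, amid what is visible of it).
- arm.place_of(camera, name): "centre" ([column, row] in pixels: a listed point, or the origin of a listed thing).
The state is a dict: "t": time; "qpos": joint angles; "joint_velocities": joint speeds; "tau": joint torques, N m; "tool_pos": TCP position; "tool_rot": TCP orientation; "wrist_force": force on the tool from outside, world axes, zero at the start; "moment": the same for the moment, N m; "gripper_width": finger opening in m.
Only numpy, scipy, OpenCV 4.12 (cv2) and the standard library are available. Lean on these libraries where they do the work, as an engineer would, in place of code of your own. Each camera call takes 0.05 s, during which the arm holds its last target.

## Working session

There is one attempt and no reset: what is moved stays moved. The work goes in short steps, Python scripts to look and compute and a tool call to move; the robot and the scene stay as the last step left them, time stands still between calls to the robot, and variables do not carry over. Pictures are saved under pics/ and viewed, and the job is handed in when it is done.

Besides the shell and the picture viewer there is one more tool, called after "Emit:" as name(argument=value, ...) on one line, values as JSON. step_arm: Moves the arm, as the interface text tells. Its arguments: {"type":"object","properties":{"motion":{"type":"array","items":{"type":"array","items":{"type":"array","items":{"type":"number"}}}}},"required":["motion"]}

```bash
mkdir -p pics
cat > h.py <<'E'
import numpy as np, cv2
from cell import arm
def cal(n):
    c=arm.get_calibration(n); 
    K=np.array([[c['fx'],0,c['cx']],[0,c['fy'],c['cy']],[0,0,1.]])
    return c,K
def unproj(n,u,v,d):
    c,K=cal(n); R=cv2.Rodrigues(np.array(c['rvec'],float))[0]; t=np.array(c['tvec'],float).ravel()
    p=np.linalg.inv(K)@np.array([u,v,1.])*d
    return R.T@(p-t)
def ray(n,u,v):
    c,K=cal(n); R=cv2.Rodrigues(np.array(c['rvec'],float))[0]; t=np.array(c['tvec'],float).ravel()
    return -R.T@t, R.T@(np.linalg.inv(K)@np.array([u,v,1.]))
def atz(n,u,v,z):
    o,d=ray(n,u,v); return o+d*(z-o[2])/d[2]
def proj(n,P):
    c,K=cal(n); return cv2.projectPoints(np.atleast_2d(np.array(P,float)),np.array(c['rvec'],float),np.array(c['tvec'],float),K,None)[0].reshape(-1,2)
E
python3 - <<'E'
from h import *
for n in ['scene','top']:
    im,d=arm.get_image(n); cv2.imwrite(f'pics/{n}0.png',im[:,:,::-1]); np.save(f'{n}_d0.npy',d)
    for k in ['cover_hinge','cover_edge','pull_knob','lathe']:
        print(n,k,[(np.round(x['centre'],1),round(x['score'],2)) for x in arm.place_of(n,k)[:2]])
s=arm.observe();print({k:np.round(v,3) for k,v in s.items()})
E
```

```text
scene cover_hinge [(array([318.5, 221.8]), 0.96)]
scene cover_edge [(array([310.6, 207.8]), 0.61)]
scene pull_knob [(array([311.6, 222.8]), 0.69)]
scene lathe [(array([314.5, 230.8]), 0.77)]
top cover_hinge [(array([312. , 196.4]), 0.84), (array([260. , 170.9]), 0.26)]
top cover_edge [(array([313.4, 167.1]), 0.65), (array([365.3, 266.8]), 0.18)]
top pull_knob [(array([387.4, 266.8]), 0.4)]
top lathe [(array([313.6, 202.1]), 0.83)]
{'t': np.float64(0.5), 'qpos': array([-1.413,  0.342,  1.524,  0.   ,  1.275, -0.146]), 'joint_velocities': array([ 0.   ,  0.   , -0.   ,  0.   , -0.   , -0.001]), 'tau': array([-1.0000e-03, -4.3324e+01, -2.4611e+01, -0.0000e+00,  1.0000e-03,
       -0.0000e+00]), 'tool_pos': array([ 0.157, -0.501,  0.231]), 'tool_rot': array([-1.571, -0.   , -1.267]), 'wrist_force': array([0.696, 0.362, 0.406]), 'moment': array([-0.035, -0.049, -0.034]), 'gripper_width': np.float64(0.085)}
```

View pics/scene0.png

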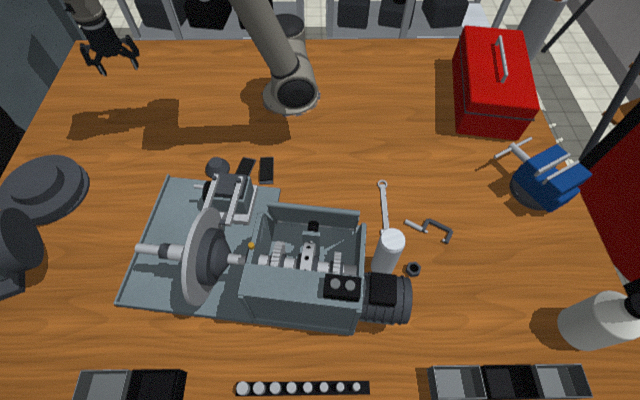

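View pics/top0.png

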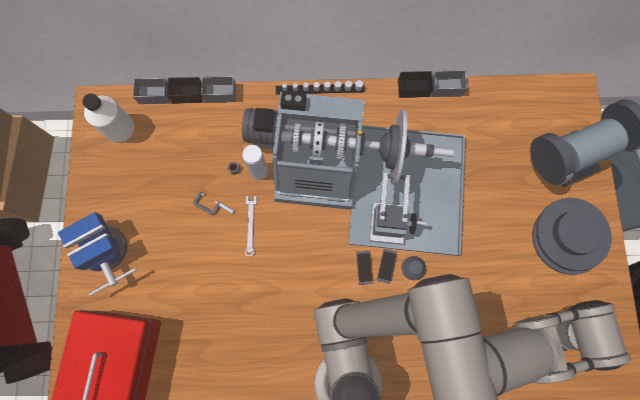

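Run:
```python
from h import *
d=np.load('top_d0.npy')
o,_=ray('top',320,200); print('topcam',o); print('scenecam',ray('scene',320,200)[0])
h=atz('top',312,196.4,.06); print('hinge',h, 'scene',atz('scene',318.5,221.8,.06))
print('lathe',atz('top',313.6,202.1,0),atz('scene',314.5,230.8,0))
print('edge',unproj('top',313.4,167.1,d[167,313]))
for v in range(150,200,3): print(v,np.round(unproj('top',313,v,d[v,313]),3),np.round(unproj('top',283,v,d[v,283]),3),np.round(unproj('top',343,v,d[v,343]),3))
```

```text
topcam [0.21687151 0.09949148 1.6007997 ]
scenecam [1.08358598 0.09622034 0.99594287]
hinge [0.59383575 0.09724051 0.06      ] scene [0.5901144  0.10360143 0.06      ]
lathe [5.88205313e-01 9.21894630e-02 2.22044605e-16] [0.58905866 0.09163869 0.        ]
edge [0.63935372 0.09097284 0.23967535]
150 [0.712 0.09  0.184] [0.763 0.192 0.048] [ 0.757 -0.013  0.047]
153 [0.708 0.091 0.169] [0.75  0.192 0.055] [ 0.745 -0.012  0.052]
156 [0.702 0.091 0.155] [0.742 0.192 0.046] [ 0.736 -0.012  0.047]
159 [0.682 0.091 0.186] [0.729 0.192 0.052] [ 0.725 -0.012  0.048]
162 [0.682 0.091 0.157] [0.656 0.181 0.245] [ 0.716 -0.012  0.041]
165 [0.645 0.092 0.242] [0.65  0.181 0.235] [ 0.703 -0.011  0.048]
168 [0.638 0.092 0.237] [0.649 0.183 0.208] [0.634 0.003 0.24 ]
171 [0.636 0.092 0.212] [0.644 0.184 0.192] [0.624 0.004 0.241]
174 [0.632 0.093 0.193] [0.64  0.186 0.175] [0.623 0.002 0.213]
177 [0.624 0.093 0.187] [0.635 0.187 0.157] [0.62  0.001 0.191]
180 [0.623 0.093 0.156] [0.629 0.188 0.143] [ 0.616 -0.     0.171]
183 [0.617 0.093 0.143] [0.623 0.188 0.132] [ 0.609 -0.     0.162]
186 [0.612 0.093 0.126] [0.619 0.19  0.109] [ 0.602 -0.001  0.151]
189 [0.608 0.093 0.103] [0.613 0.191 0.093] [ 0.599 -0.002  0.127]
192 [0.601 0.094 0.091] [0.609 0.193 0.069] [ 0.594 -0.003  0.107]
195 [0.596 0.094 0.068] [0.604 0.194 0.048] [ 0.589 -0.004  0.086]
198 [0.591 0.094 0.049] [0.593 0.194 0.052] [ 0.582 -0.004  0.074]
```

The scene view, taken from the far side, shows the cover standing at the case front (top edge at about row 207–215) with the black knob just behind it, near (313,226). The top view shows the cover panel at columns 277–355, rows 165–203. The spanner is at (250,225), and the pads and cone are at (365–415,267).

Run:
```python
from h import *
def fit(n,mask_us,mask_vs,d,axis=None,sel=None):
    P=np.array([unproj(n,u,v,d[v,u]) for u in mask_us for v in mask_vs if d[v,u]>0])
    return P
d=np.load('top_d0.npy')
P=fit('top',range(284,346,2),range(174,196,2),d)
for _ in range(6):
    c=P.mean(0); n=np.linalg.svd(P-c)[2][2]; r=(P-c)@n; P=P[abs(r)<2*r.std()+1e-4]
n=n*np.sign(n[0]); print('panel c',c,'n',n,'rms',r.std(),len(P))
print('yaw',np.arctan2(n[1],n[0]),'lean',np.arcsin(-n[2]))
ds=np.load('scene_d0.npy')
print('knob', unproj('scene',313,224,ds[224,313]), arm.get_image)
for v in range(216,236,2): print(v,[np.round(unproj('scene',u,v,ds[v,u])*1000).astype(int).tolist() for u in (306,310,313,316,320)])
# case features: bead
for u in range(268,362,10):
  col=[unproj('scene',u,v,ds[v,u]) for v in range(198,225)]
  print(u,np.round(max(col,key=lambda p:p[2])*1000))
im=cv2.imread('pics/scene0.png')[180:310,220:380]; cv2.imwrite('pics/s0c.png',cv2.resize(im,None,fx=5,fy=4.6,interpolation=cv2.INTER_CUBIC)[:600,:800])
```

```text
panel c [0.61527725 0.09002478 0.14015019] n [ 0.9565362  -0.12824996 -0.26189779] rms 0.0012013129349775524 279
yaw -0.13328260560800118 lean 0.2649881075001446
knob [0.65168239 0.08866633 0.16502647] <function make.<locals>.drawn_camera at 0x7fd85465cd60>
216 [[626, 71, 161], [627, 81, 163], [631, 89, 170], [632, 96, 172], [634, 107, 174]]
218 [[618, 70, 135], [623, 81, 143], [624, 89, 146], [627, 96, 151], [628, 107, 153]]
220 [[612, 69, 113], [615, 80, 119], [617, 88, 123], [621, 96, 128], [622, 107, 130]]
222 [[606, 68, 90], [644, 81, 161], [645, 89, 162], [644, 96, 161], [616, 107, 108]]
224 [[600, 68, 66], [651, 81, 164], [652, 89, 165], [649, 96, 161], [608, 108, 81]]
226 [[597, 67, 47], [654, 81, 159], [656, 89, 162], [655, 96, 161], [606, 108, 64]]
228 [[604, 67, 48], [661, 81, 161], [662, 89, 162], [660, 96, 160], [606, 108, 53]]
230 [[1084, 96, 996], [662, 81, 152], [664, 89, 155], [663, 96, 153], [611, 108, 49]]
232 [[683, 72, 183], [686, 81, 188], [684, 89, 185], [663, 96, 142], [618, 108, 50]]
234 [[688, 72, 183], [689, 81, 184], [689, 89, 184], [689, 96, 183], [624, 108, 51]]
268 [633. -19. 240.]
278 [636.   6. 241.]
288 [637.  30. 241.]
298 [639.  54. 241.]
308 [642.  78. 240.]
318 [645. 101. 240.]
328 [654. 125. 240.]
338 [657. 149. 241.]
348 [1084.   96.  996.]
358 [663. 196. 242.]
```

View pics/s0c.png

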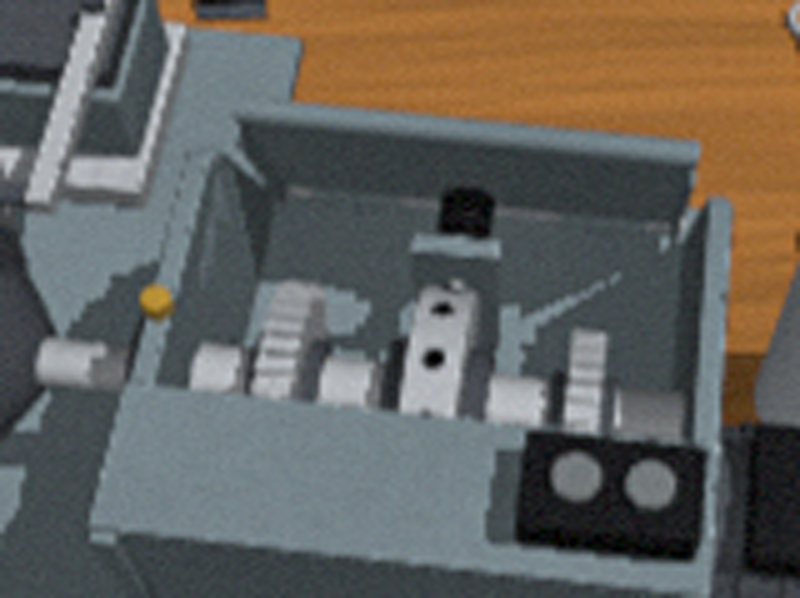

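Hinge at about (0.596, 0.096, 0.06), yaw about -0.134 and cover angle about 0.085. The predicted bead top (0.2407) agrees with the measured 0.240–0.241. Next I raise the tool, shut the fingers and move above the gap behind the cover.

Emit:
step_arm(motion=[[[0, 0, 40, -0.12, -1], [0, 0, 80, -0.24, -1], [0, 0, 120, -0.36, -1], [0, 0, 160, -0.44, -1], [20, 25, 170, -0.44, -1], [45, 52, 170, -0.44, -1], [70, 80, 170, -0.44, -1], [95, 110, 170, -0.44, -1], [120, 138, 170, -0.44, -1], [145, 167, 170, -0.44, -1]]])

```text
t: 1.33
tool_pos: [0.3028, -0.3325, 0.4015]
tool_rot: [-1.57, -0.0, -1.708]
wrist_force: [0.7, -0.7, 0.0]
gripper_width: 0.0002
```

Emit:
step_arm(motion=[[[366, 420, 0, 0, -1], [366, 420, 0, 0, -1], [366, 420, 0, 0, -1], [366, 420, 0, 0, -1], [366, 420, 0, 0, -1], [366, 420, 0, 0, -1], [366, 420, 0, 0, -1], [366, 420, 0, 0, -1], [366, 420, 0, 0, -1], [366, 420, 0, 0, -1]]])

```text
t: 2.17
tool_pos: [0.5767, -0.0178, 0.4014]
tool_rot: [-1.57, -0.0, -1.707]
wrist_force: [1.2, -0.7, 0.8]
gripper_width: -0.0002
```

Emit:
step_arm(motion=[[[91, 104, 0, 0, -1], [91, 104, 0, 0, -1], [91, 104, 0, 0, -1], [91, 104, 0, 0, -1], [91, 104, -20, 0, -1], [91, 104, -20, 0, -1]]])

```text
t: 2.67
tool_pos: [0.6667, 0.0854, 0.3765]
tool_rot: [-1.578, -0.001, -1.705]
wrist_force: [-0.4, -0.5, -1.0]
gripper_width: -0.0003
```

Run:
```python
from h import *
im,d=arm.get_image('scene'); cv2.imwrite('pics/s1.png',im[:,:,::-1])
im,d=arm.get_image('wrist'); cv2.imwrite('pics/w1.png',im[:,:,::-1])
print(arm.observe()['tool_pos'])
```

```text
[0.66642633 0.08401503 0.38063497]
```

View pics/s1.png

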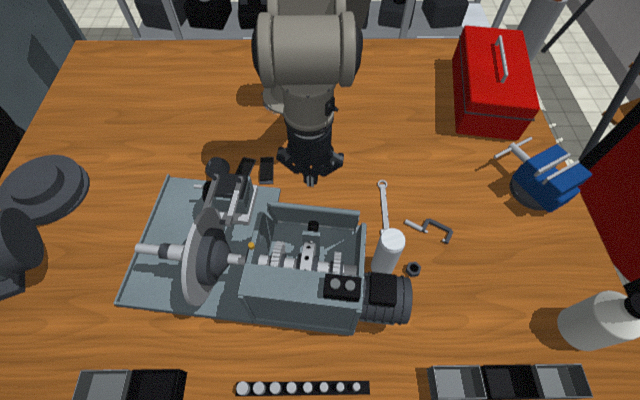

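View pics/w1.png

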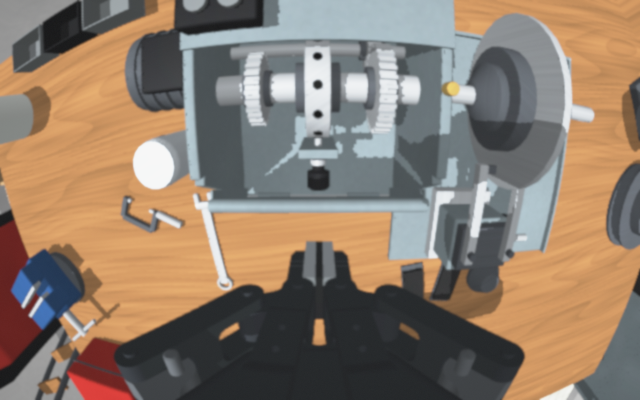

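The wrist view shows the knob at (318,177) in line with the finger line at (318,260), and the cover bead at row 205. I'll check those against the estimate with the wrist rays.

```bash
cat >> h.py <<'E'
from scipy.spatial.transform import Rotation as Ro
def wray(u,v,s):
    c=arm.get_calibration('wrist'); T=np.array(c['tool_from_camera'])
    x=np.array([u-c['cx'],v-c['cy']]); th=np.hypot(x[0]/c['fx'],x[1]/c['fy']); ph=np.arctan2(x[1]/c['fy'],x[0]/c['fx'])
    d=np.array([np.sin(th)*np.cos(ph),np.sin(th)*np.sin(ph),np.cos(th)])
    R=Ro.from_euler('xyz',s['tool_rot']).as_matrix(); p=np.array(s['tool_pos'])
    return R@T[:3,3]+p, R@T[:3,:3]@d
def watz(u,v,z,s):
    o,d=wray(u,v,s); return o+d*(z-o[2])/d[2]
E
python3 - <<'E'
from h import *
s=arm.observe(); im,d=arm.get_image('wrist')
for k,z in [('pull_knob',.15),('cover_edge',.234),('cover_hinge',.06)]:
    for r in arm.place_of('wrist',k)[:1]: print(k,r, watz(*r['centre'],z,s))
print('man knob top',watz(318,172,.164,s)); print('bead ends',watz(212,204,.238,s),watz(428,204,.238,s))
print(s['tool_pos'],s['tool_rot'],s['qpos'])
E
```

```text
pull_knob {'centre': [317.6, 179.6], 'score': 0.78} [0.64857376 0.08937744 0.15      ]
cover_edge {'centre': [318.7, 206.9], 'score': 0.93} [0.64215887 0.08895462 0.234     ]
cover_hinge {'centre': [318.5, 199.1], 'score': 0.8} [0.59429341 0.09562574 0.06      ]
man knob top [0.6612877  0.08711934 0.164     ]
bead ends [0.66085492 0.19530551 0.238     ] [ 0.63123907 -0.02141628  0.238     ]
[0.66642633 0.08401503 0.38063497] [-1.57328447e+00 -6.05892631e-04 -1.70706259e+00] [ 1.15280977e-02  6.09725768e-01  6.91565710e-01 -2.41781491e-04
  1.84285141e+00  1.71852677e+00]
```

All three agree within 2 mm. Now I lower the fingers behind the bead.

Emit:
step_arm(motion=[[[2, 1, -40, 0, -1], [2, 1, -80, 0, -1], [2, 1, -110, 0, -1], [2, 1, -140, 0, -1], [2, 1, -165, 0, -1], [2, 1, -165, 0, -1], [2, 1, -165, 0, -1]]])

```text
t: 3.55
tool_pos: [0.6686, 0.0847, 0.2166]
tool_rot: [-1.572, -0.0, -1.708]
wrist_force: [0.3, -0.1, 0.3]
gripper_width: -0.0002
```

Emit:
step_arm(motion=[[[-13, 2, 0, 0, -1], [-28, 4, 3, 0, -1], [-43, 6, 5, 0, -1], [-55, 7, 6, 0, -1], [-67, 9, 5, 0, -1], [-82, 11, 3, 0, -1], [-94, 13, 1, 0, -1], [-107, 14, -2, 0, -1], [-122, 16, -4, 0, -1], [-138, 19, -10, 0, -1]]])

```text
t: 4.38
tool_pos: [0.5334, 0.1036, 0.2104]
tool_rot: [-1.561, 0.001, -1.708]
wrist_force: [4.6, -2.3, -2.3]
gripper_width: 0.0001
```

Run:
```python
from h import *
im,d=arm.get_image('wrist'); cv2.imwrite('pics/w2.png',im[:,:,::-1])
s=arm.observe(); print(s['tool_pos'],s['wrist_force'])
```

```text
[0.52947778 0.10449498 0.20873611] [-2.59355467  0.50396087 -1.0934058 ]
```

View pics/w2.png

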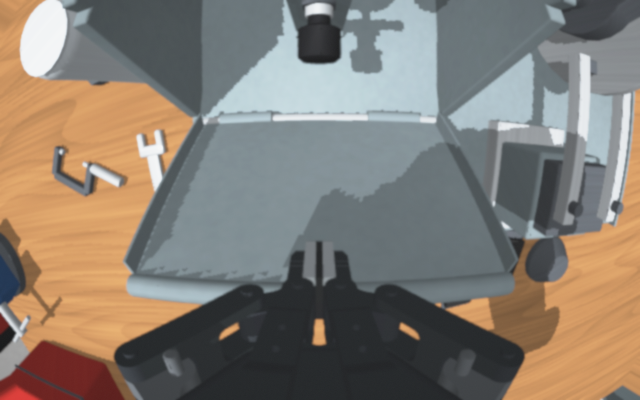

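The wrist view shows the cover tipped forward past upright, with the fingers behind its bead at row 285 and the knob clear at (318,40). I keep pushing along the arc.

Emit:
step_arm(motion=[[[-21, 3, -13, 0, -1], [-39, 5, -29, 0, -1], [-55, 7, -48, 0, -1], [-68, 9, -69, 0, -1], [-75, 10, -84, 0, -1], [-80, 11, -100, 0, -1], [-84, 11, -116, 0, -1], [-87, 12, -130, 0, -1], [-87, 12, -140, 0, -1], [-87, 12, -144, 0, -1]]])

```text
t: 5.27
tool_pos: [0.4456, 0.1162, 0.0632]
tool_rot: [-1.569, 0.001, -1.707]
wrist_force: [-1.4, -0.6, 1.3]
gripper_width: -0.0
```

Emit:
step_arm(motion=[[[0, 0, -2, 0, -1], [0, 0, -3, 0, -1], [0, 0, -3, 0, -1]]])

```text
t: 5.52
tool_pos: [0.4456, 0.1163, 0.0624]
tool_rot: [-1.567, 0.001, -1.707]
wrist_force: [-6.4, -0.9, 17.1]
gripper_width: -0.0001
```

Emit:
step_arm(motion=[[[0, 0, 40, 0, -1], [0, 0, 80, 0, -1], [0, 0, 120, 0, -1], [0, 0, 160, 0, -1], [0, 0, 190, 0, 1], [36, -5, 200, 0, 1], [72, -10, 200, 0, 1], [108, -14, 200, 0, 1], [108, -14, 200, 0, 1], [108, -14, 200, 0, 1]]])

```text
t: 6.35
tool_pos: [0.5535, 0.1016, 0.2601]
tool_rot: [-1.569, 0.0, -1.708]
wrist_force: [-0.9, -0.6, -0.2]
gripper_width: 0.072
```

Run:
```python
from h import *
s=arm.observe(); im,d=arm.get_image('wrist'); cv2.imwrite('pics/w3.png',im[:,:,::-1])
for k,z in [('pull_knob',.15),('cover_edge',.06)]:
    for r in arm.place_of('wrist',k)[:1]: print(k,r, watz(*r['centre'],z,s))
im,d=arm.get_image('scene'); cv2.imwrite('pics/s3.png',im[:,:,::-1])
for r in arm.place_of('scene','pull_knob')[:1]: print(r, atz('scene',*r['centre'],.15))
print(s['tool_pos'],s['tool_rot'],s['gripper_width'])
```

```text
pull_knob {'centre': [321.6, 81.0], 'score': 0.97} [0.64710345 0.08823059 0.15      ]
cover_edge {'centre': [319.4, 275.1], 'score': 0.94} [0.41901108 0.12095384 0.06      ]
{'centre': [311.2, 226.1], 'score': 0.46} [0.64993499 0.0838512  0.15      ]
[0.55354414 0.10164438 0.26010759] [-1.56949509e+00  2.22376808e-04 -1.70805936e+00] 0.07199856709766327
```

View pics/w3.png

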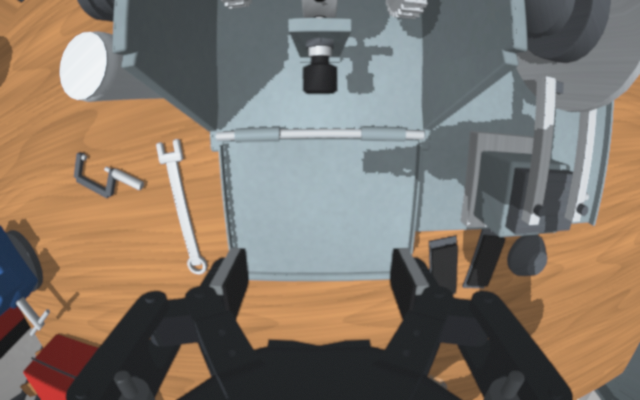

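View pics/s3.png

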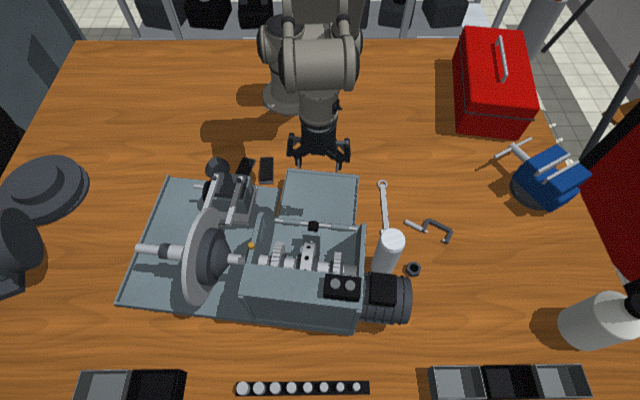

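The cover is flat: its edge is about 179 mm level from the hinge (row 275 in the wrist view), and the knob is clear at (320,78). Knob at (0.648, 0.0885). Now I approach from above.

Emit:
step_arm(motion=[[[36, -5, 0, 0, 1], [72, -10, 0, 0, 1], [94, -13, 0, 0, 1], [94, -13, 0, 0, 1], [94, -13, -30, 0, 1], [94, -13, -60, 0, 1], [94, -13, -90, 0, 1], [94, -13, -110, 0, 1], [94, -13, -120, 0, 1], [94, -13, -120, 0, 1]]])

```text
t: 7.43
tool_pos: [0.6439, 0.0894, 0.1375]
tool_rot: [-1.575, -0.001, -1.707]
wrist_force: [0.1, 0.4, 0.4]
gripper_width: 0.0853
```

Run:
```python
from h import *
s=arm.observe(); im,d=arm.get_image('wrist'); cv2.imwrite('pics/w4.png',im[:,:,::-1])
print(s['tool_pos'],s['wrist_force'],s['gripper_width'])
```

```text
[0.64394825 0.08944374 0.13754735] [0.1391026  0.35575528 0.44083846] 0.08532627322972965
```

View pics/w4.png

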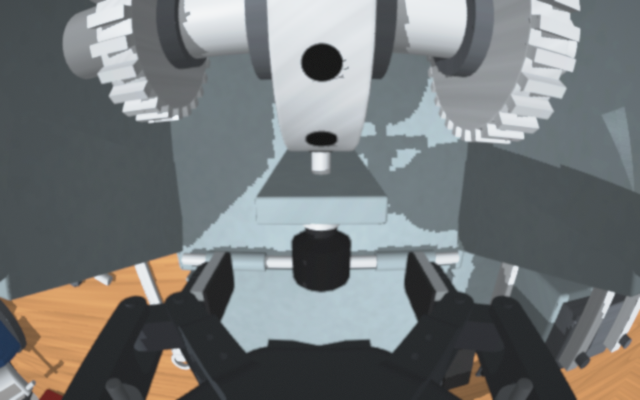

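The knob at (321,258) is centred between the open pads at columns 215 and 425. I correct by a few mm and close.

Emit:
step_arm(motion=[[[4, -1, -9, 0, 1], [4, -1, -9, 0, 1], [4, -1, -9, 0, -1], [4, -1, -9, 0, -1], [4, -1, -9, 0, -1], [4, -1, -9, 0, -1], [4, -1, -9, 0, -1], [4, -1, -9, 0, -1], [4, -1, -9, 0, -1], [4, -1, -9, 0, -1]]])

```text
t: 8.32
tool_pos: [0.6499, 0.0877, 0.1309]
tool_rot: [-1.57, -0.001, -1.707]
wrist_force: [-1.9, -3.6, 5.9]
gripper_width: 0.0259
```

Run:
```python
from h import *
s=arm.observe(); im,d=arm.get_image('wrist'); cv2.imwrite('pics/w5.png',im[:,:,::-1])
print(s['tool_pos'],s['wrist_force'],s['gripper_width'],arm.place_of('wrist','pull_knob')[:1])
```

```text
[0.64989452 0.08767521 0.13094503] [-1.92762031 -3.59057975  5.87430438] 0.02593656529161337 [{'centre': [315.6, 277.6], 'score': 0.63}]
```

View pics/w5.png

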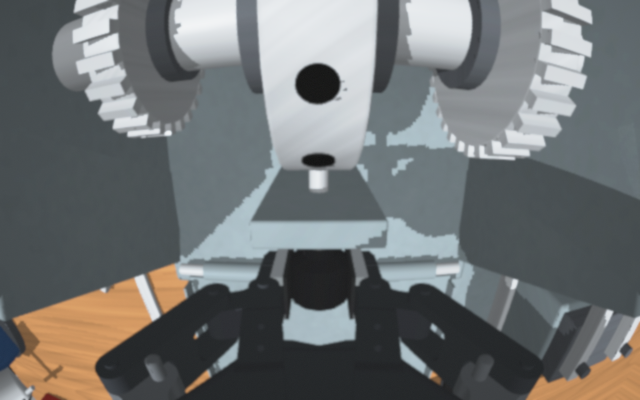

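The knob is held at width 25.9 mm, close to the 28 mm diameter. I pull along the lathe's -x.

Emit:
step_arm(motion=[[[-2, 0, 0, 0, -1], [-4, 1, 0, 0, -1], [-6, 1, 0, 0, -1], [-8, 1, 0, 0, -1], [-8, 1, 0, 0, -1], [-8, 1, 0, 0, -1]]])

```text
t: 8.92
tool_pos: [0.6449, 0.0884, 0.131]
tool_rot: [-1.563, 0.0, -1.708]
wrist_force: [9.9, -4.1, -1.5]
gripper_width: 0.026
```

Run:
```python
from h import *
s=arm.observe(); im,d=arm.get_image('wrist'); cv2.imwrite('pics/w6.png',im[:,:,::-1])
print(s['tool_pos'],s['wrist_force'],s['gripper_width'],arm.place_of('wrist','pull_knob')[:1])
```

```text
[0.6449119  0.08835457 0.13102406] [ 9.87283838 -4.11154672 -1.54124806] 0.02599889470122025 [{'centre': [318.0, 274.8], 'score': 0.78}]
```

View pics/w6.png

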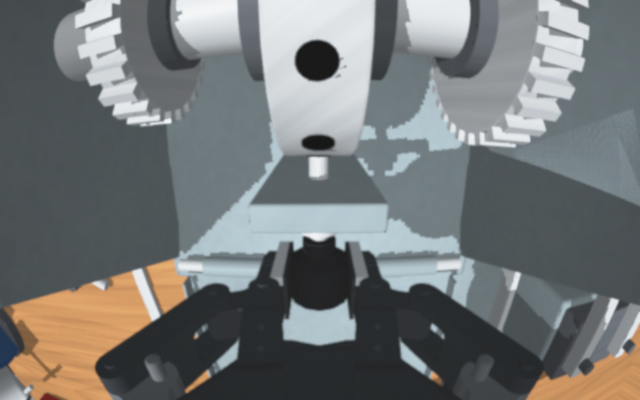

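It follows: force 9.9 N at 5 mm travel, and the gap to the bracket has grown. I continue to the stop.

Emit:
step_arm(motion=[[[-2, 0, 0, 0, -1], [-4, 1, 0, 0, -1], [-6, 1, 0, 0, -1], [-8, 1, 0, 0, -1], [-8, 1, 0, 0, -1], [-8, 1, 0, 0, -1]]])

```text
t: 9.52
tool_pos: [0.6378, 0.0893, 0.131]
tool_rot: [-1.561, 0.0, -1.708]
wrist_force: [13.3, -3.3, -3.3]
gripper_width: 0.0261
```

Emit:
step_arm(motion=[[[-1, 0, 0, 0, -1], [-2, 0, 0, 0, -1], [-2, 0, 0, 0, -1], [-2, 0, 0, 0, -1]]])

```text
t: 9.85
tool_pos: [0.6362, 0.0895, 0.1311]
tool_rot: [-1.56, 0.001, -1.708]
wrist_force: [15.1, -2.5, -3.6]
gripper_width: 0.0261
```

Emit:
step_arm(motion=[[[-1, 0, 0, 0, -1], [-2, 0, 0, 0, -1], [-2, 0, 0, 0, -1], [-2, 0, 0, 0, -1]]])

```text
t: 10.18
tool_pos: [0.6361, 0.0895, 0.1311]
tool_rot: [-1.556, 0.002, -1.708]
wrist_force: [21.4, -1.3, -7.0]
gripper_width: 0.0259
```

Run:
```python
from h import *
s=arm.observe(); im,d=arm.get_image('wrist'); cv2.imwrite('pics/w7.png',im[:,:,::-1])
print(s['tool_pos'],s['wrist_force'],s['gripper_width'],arm.place_of('wrist','pull_knob')[:1])
```

```text
[0.63609442 0.08949518 0.13112123] [21.42620784 -1.29983031 -7.02278194] 0.025934175723683194 [{'centre': [317.7, 276.4], 'score': 0.73}]
```

View pics/w7.png

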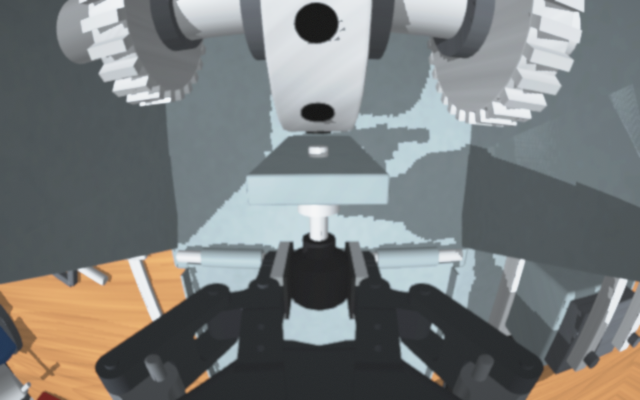

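The tool stopped (0.1 mm of motion) while the force rose from 15 to 21 N, after 13.9 mm of travel. The pin at (318,152) is visibly clear of the ring at row 130. I hold, check for creep, and look at the whole scene.

Emit:
step_arm(motion=[[[0, 0, 0, 0, -1], [0, 0, 0, 0, -1], [0, 0, 0, 0, -1], [0, 0, 0, 0, -1], [0, 0, 0, 0, -1], [0, 0, 0, 0, -1], [0, 0, 0, 0, -1], [0, 0, 0, 0, -1], [0, 0, 0, 0, -1], [0, 0, 0, 0, -1]]])

```text
t: 11.12
tool_pos: [0.6361, 0.0895, 0.1311]
tool_rot: [-1.556, 0.002, -1.708]
wrist_force: [22.4, -1.8, -7.4]
gripper_width: 0.0265
```

Run:
```python
from h import *
s=arm.observe(); im,d=arm.get_image('scene'); cv2.imwrite('pics/s8.png',im[:,:,::-1])
im,d=arm.get_image('wrist'); cv2.imwrite('pics/w8.png',im[:,:,::-1])
print(s['tool_pos'],s['wrist_force'],s['gripper_width'],arm.place_of('wrist','pull_knob')[:1])
```

```text
[0.63609464 0.08948127 0.13108515] [22.42476659 -1.77114561 -7.38515967] 0.026451254044717362 [{'centre': [317.7, 279.9], 'score': 0.91}]
```

View pics/s8.png

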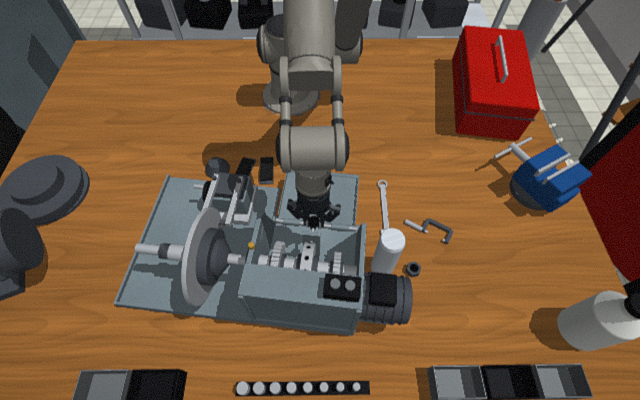

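View pics/w8.png

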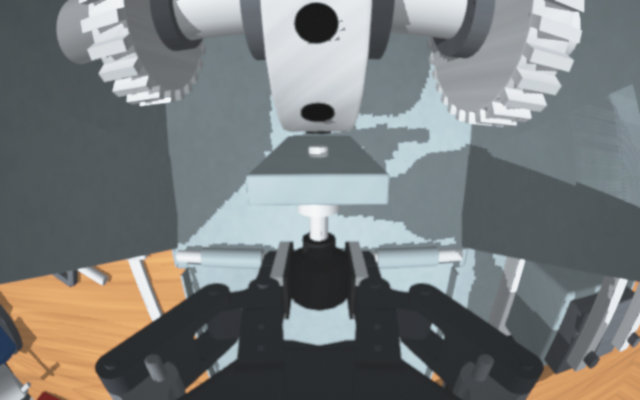

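Over 0.8 s the knob and pin have not shifted. The cover is still down at columns 280–357, and the spanner, can, micrometer, nut, pads and cone are where they were. I hand in.

```bash
python3 -c "
from cell import arm
print(arm.close_job())"
```

```text
the job is handed in; nothing more can be done
None
```

I swung the gear cover fully down, then took the plunger knob from above and pulled it back to its stop. I handed in at about 11 s with the knob still in the gripper.

- **Cover:** it pressed against its stop at 17 N. Its edge measured 179 mm level from the hinge, where 180 mm is expected.
- **Plunger:** it travelled 13.9 mm. At the end the force rose from 15 to 21–22 N with no further motion, which is the stop. The pictures show the pin clear of the ring.
- **Grip:** it held without creep over a 0.8 s wait.
- **Other things on the bench:** they look unmoved in the last scene picture.

One reading was slightly off: the gripper opening was 26 mm on the 28 mm knob. I took this as the pads giving a little, since the knob followed the pull throughout and did not slip.

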